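# Feel which tins hold a counterweight and slide those under the desk shelf

## Robot

A 6-joint arm with a two-finger parallel gripper is mounted at the origin on the work surface. World frame = base frame: x ahead of the robot, y to its left, z up, the work surface at z = 0. Lengths are in mm, angles in rad, forces in N, time in s.
With the tool pointing down it reaches from about 400 to 825 mm from the base axis. Payload 7 kg.
Tool frame: the origin (TCP) lies at the very end of the fingers, on their centre line; the grasp point (between the pads) lies 19 mm behind it; z points along the fingers, y is the line along which they close (so a half turn about z gives the same grasp; the last joint's range is limited). The gripper opens to 88 mm and grips with 3 to 60 N. Pads are 19 mm wide; open, the fingers measure 130 mm over their backs; the gripper's body (78 mm by 193 mm) begins 47 mm behind the grasp point.
Start: joints at [-0.884, 0.359, 0.012, 0, -1.224, -0.288], TCP at [262.083, -622.019, 226.561] pointing down, gripper open.
Joint ranges: [-3.07, 3.07], [-1.43, 2.12], [-1.02, 1.25], [-3.03, 1.67], [-3.05, -0], [-3.03, 3.03]. Speed limits (rad/s): [2.39, 2.39, 3.01, 3.14, 3.14, 3.14].

## Interface

Orientations are given as a unit quaternion [x, y, z, w].
In Python, from plant import bot gives the robot as it stands. Calls block until the motion is done:
- bot.move_ptp(position, orientation): joint-space move of the TCP to a pose.
- bot.line_to(position, velocity=150, ori=None): straight line of the TCP; ori=None keeps the orientation; velocity is the mean speed in mm/s.
- bot.move_joints(angles): joint-space move.
- bot.move_gripper(opening, force=None): finger opening in mm; force is the grip in N (None keeps the last); returns when the fingers have stopped.
- bot.pause(seconds).
- bot.solve_ik(position, orientation): joint angles nearest the present ones, or None.
- bot.read_state(): the state.
- bot.camera(name): name is "scene" or "top" or "wrist"; returns the picture (384x512x3 uint8, red, green, blue); there is no depth.
- bot.get_calibration(name): a dict with "fx", "fy", "cx", "cy" (pixels), "view" (4x4, takes a point from world to camera coordinates); the wrist camera has in their place "T_tool_cam" (4x4, takes a point from camera to tool coordinates, whose origin is the TCP and whose axes are the flange's). Camera axes: x right, y up, looking along -z (the intrinsics and any distortion apply to the point x, -y, -z); pixel columns grow to the right and rows downward; lengths in mm; the calibration is good to about 2 mm. A picture is of the moment at which its call begins: read the wrist's pose just before it. get_calibration takes no time and is no camera call.
A pose or a line that the arm cannot do raises bot.Unreachable and nothing moves.
- bot.close_job(): hands the job in; it is judged then, once.
The state is a dict: "t": time; "joint_pos": joint angles; "qvel": joint speeds; "tau": joint torques, N m; "tcp_pos": TCP position; "eef_rot": TCP orientation; "contact_force": force on the tool from outside, world axes, zero at the start; "moment": the same for the moment, N m; "width": finger opening in mm; "finger_force": force on a finger pad.
Only numpy, scipy, OpenCV 4.12 (cv2) and the standard library are available. Lean on these libraries where they do the work, as an engineer would, in place of code of your own. Each camera call takes 0.05 s, during which the arm holds its last target. There are 200 camera calls.

## Task

One or two of the three look-alike lidded tins on the desk hold a steel counterweight for a microphone arm, the rest are empty: lift tins to feel which. Slide every full tin end first into the low desk shelf until it is home against the back panel, lid up and straight, and leave the empty ones standing on the desk in front of the shelf. Do not tip a tin over or disturb the other things.

Things in the scene. Friction and masses are not known exactly. Their poses are not given: they have to be found in the camera images.
- table: the bright orange plastic desk; its top is the work surface at z = 0. A tin slides on it under a push of less than its own weight
- shelf: fixed low white desk shelf, open front. Origin on the desk, middle of the mouth (open front edge); +x runs straight in, y along the mouth. Inside 400 wide (y -200 to 200), 72 high, no floor or dividers; grey back panel's face 65 in from the mouth; roof top 82 above the desk. A tin home against the panel has its centre 10 inside the mouth and its near end 45 out in front of it
- tin_a_mid (a point): centre (30 above the underside) of one of three identical plain aluminium tins: 110 long (its x), 62 wide (its y), 60 high, straight sides, fixed flush lid. Stands on the desk before the shelf, about end-on to it. Empty 0.17 kg; full 0.55 to 0.8 kg, load in the middle with slight play. Which are full changes every time, not told by name or place
- tin_a: the same tin, origin at the centre of its underside, same axes
- tin_b_mid (a point): centre (30 above the underside) of one of three identical plain aluminium tins: 110 long (its x), 62 wide (its y), 60 high, straight sides, fixed flush lid. Stands on the desk before the shelf, about end-on to it. Empty 0.17 kg; full 0.55 to 0.8 kg, load in the middle with slight play. Which are full changes every time, not told by name or place
- tin_b: the same tin, origin at the centre of its underside, same axes
- tin_c_mid (a point): centre (30 above the underside) of one of three identical plain aluminium tins: 110 long (its x), 62 wide (its y), 60 high, straight sides, fixed flush lid. Stands on the desk before the shelf, about end-on to it. Empty 0.17 kg; full 0.55 to 0.8 kg, load in the middle with slight play. Which are full changes every time, not told by name or place
- tin_c: the same tin, origin at the centre of its underside, same axes
- notebook: closed black notebook, 85 x 130 x 14, lying loose on top of the shelf; sizes in mm, origin at the centre of its underside; loose, to be left alone
- holder: pink ceramic pencil holder with pencils, 82 across, 100 high (pencils to 175), beside the shelf on the left (+y); sizes in mm, origin at the centre of its underside; loose, to be left alone
- dragon: hard plastic dragon figurine, 90 x 70 foot, 130 high, beside the shelf on the right (-y); sizes in mm, origin at the centre of its underside; loose, to be left alone
- mouse: grey computer mouse, 110 x 60 x 36, on the right (-y) of the tins; sizes in mm, origin at the centre of its underside; loose, to be left alone
- stapler: black stapler, 130 x 36 x 50, on the left (+y) of the tins; sizes in mm, origin at the centre of its underside; loose, to be left alone
Not all that is in view belongs to the job. What is shaped like the tin_b but brown or purple is not meant. Leave any brown or orange look-alike of the tin_a alone.

How it is judged:
By the outcome, as a careful person would: the job done as asked, in the order asked, and still so for the second after the job is handed in, with the robot touching nothing.
It also fails if it takes over 72 s, if anything falls off the work surface, if the arm or the gripper's body presses on something with over 40 N, if the wrist force passes 120 N, or if a joint passes its speed limit or range.

## Working session

There is one attempt and no reset: what is moved stays moved. The work goes in short steps, each a Python script; the robot and the scene stay as the last script left them, time stands still between calls to the robot, and variables do not carry over. Pictures are saved under pics/ and viewed, at most 10 in all, crops included, and the job is handed in when it is done.

```bash
mkdir -p pics; python3 - <<'E'
from plant import bot
import cv2,json
for n in("scene","top"):
    im=bot.camera(n); cv2.imwrite(f"pics/{n}0.png",cv2.resize(im[:,:,::-1],(800,600),interpolation=cv2.INTER_CUBIC))
    c=bot.get_calibration(n);print({k:(v.tolist() if hasattr(v,'tolist') else v) for k,v in c.items()})
c=bot.get_calibration("wrist");print(c)
s=bot.read_state();print(s)
E
```

```text
{'fx': 364.57673377954114, 'fy': 364.57673377954114, 'cx': 254.52529586263194, 'cy': 192.3708435795232, 'view': [[0.7936483122022994, 0.6082072493564089, 0.014363090501450683, -361.7261961306375], [-0.42008178928715123, 0.5307811240664357, 0.7360724751300487, 135.13323528315098], [0.44006095810438267, -0.5902163503030747, 0.6767503328312228, -1427.5356039639098], [0.0, 0.0, 0.0, 1.0]]}
{'fx': 448.7932152498037, 'fy': 448.7932152498037, 'cx': 257.99349989414696, 'cy': 191.43472378256428, 'view': [[-0.011201554568668585, -0.9999305791155358, 0.0036554240403086657, -5.508059191075836], [0.9990150133355921, -0.011034178355101775, 0.04297964678908914, -465.29735030496164], [-0.042936328503170786, 0.004133262355226288, 0.9990692607807383, -1552.6386774611408], [0.0, 0.0, 0.0, 1.0]]}
{'fx': 326.10287824444987, 'fy': 326.10287824444987, 'cx': 254.37095393364478, 'cy': 187.73816117949607, 'T_tool_cam': array([[ 7.29228621e-04,  9.61440251e-01,  2.75012930e-01,
         7.41993008e+01],
       [ 9.99999716e-01, -7.54129321e-04, -1.51924842e-05,
         5.87853985e-01],
       [ 1.92788648e-04,  2.75012863e-01, -9.61440528e-01,
        -1.58185595e+02],
       [ 0.00000000e+00,  0.00000000e+00,  0.00000000e+00,
         1.00000000e+00]])}
{'t': 0.1, 'joint_pos': array([-8.83884139e-01,  3.59302707e-01,  1.11631898e-02, -3.45155586e-04,
       -1.22413158e+00, -2.88091047e-01]), 'qvel': array([ 0.00033622, -0.00062478,  0.00242085,  0.00048813, -0.00134908,
        0.00022503]), 'tau': array([-1.52619908e-03, -5.84163344e+01,  2.93750453e+01,  7.01546609e+00,
        1.01287573e-02, -7.40154110e-05]), 'tcp_pos': array([ 261.92783637, -621.61989078,  225.72344841]), 'eef_rot': array([-1.98033968e-01,  9.80194867e-01,  7.27495808e-04, -2.02042276e-04]), 'contact_force': array([ 0.47744479, -0.27228032,  0.33253092]), 'moment': array([ 0.01501149,  0.03292534, -0.04031815]), 'finger_force': 0.0, 'width': 87.49780864057263}
```

View pics/scene0.png

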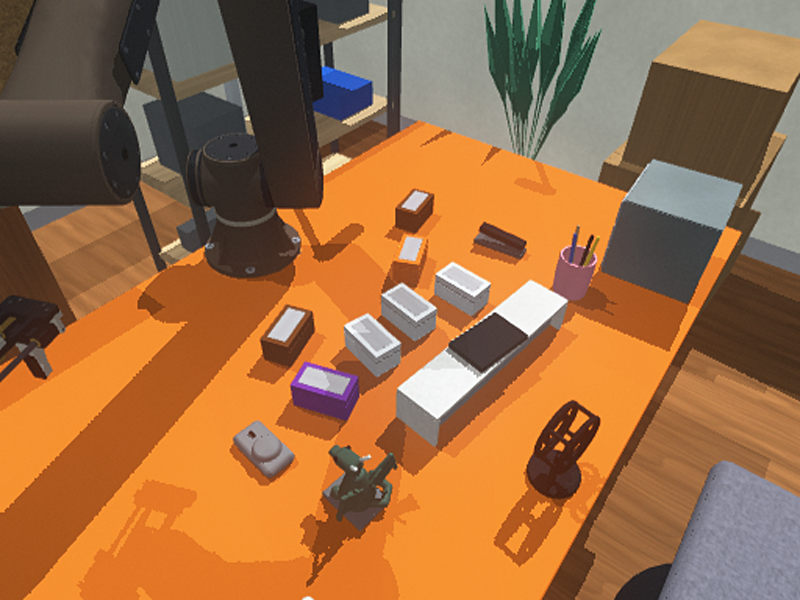

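View pics/top0.png

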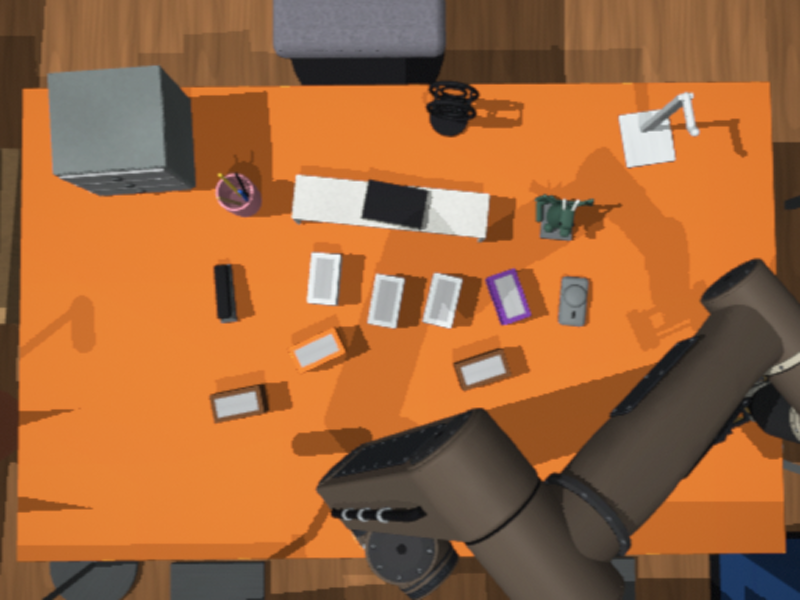

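The three plain aluminium tins are at about (323,279), (386,301) and (442,300) in the enlarged top picture. The look-alikes to leave alone are purple (508,296), brown (483,369) and (238,403), and orange (318,350). The shelf mouth is the lower edge running from (293,222) to (488,240). I'll confirm these in an enlarged crop.

```bash
cat > h.py <<'E'
import numpy as np,cv2
from plant import bot
from scipy.spatial.transform import Rotation as R
def ray(name,u,v,z):
    c=bot.get_calibration(name);V=np.array(c["view"]);
    d=np.array([(u-c["cx"])/c["fx"],-(v-c["cy"])/c["fy"],-1.]);Rm=V[:3,:3]
    o=-Rm.T@V[:3,3];w=Rm.T@d;return o+w*(z-o[2])/w[2]
E
python3 - <<'E'
from h import *
im=bot.camera("top"); np.save("top.npy",im)
crop=im[105:225,180:340]; cv2.imwrite("pics/crop.png",cv2.resize(crop[:,:,::-1],(800,600),interpolation=cv2.INTER_CUBIC))
hsv=cv2.cvtColor(im,cv2.COLOR_RGB2HSV)
m=((hsv[...,1]<60)&(hsv[...,2]>110)).astype(np.uint8)
n,l,st,ce=cv2.connectedComponentsWithStats(m)
for i in range(1,n):
    x,y,w,h,a=st[i]
    if a>150 and 100<y<230 and 180<x<340:
        c=cv2.findContours((l==i).astype(np.uint8),0,1)[0][0]
        print(a,ce[i].round(1),cv2.minAreaRect(c),[ray("top",u,v,82 if y<130 and w>80 else 60)[:2].round(1).tolist() for u,v in cv2.boxPoints(cv2.minAreaRect(c))])
E
```

```text
2538 [248.3 132.1] ((249.4866485595703, 132.7550506591797), (124.67926025390625, 30.532135009765625), 5.856013774871826) [[631.2, 228.1], [733.3, 217.3], [686.0, -197.1], [584.1, -185.0]]
629 [207.2 178. ] ((207.15574645996094, 177.7869110107422), (19.46518325805664, 32.86447525024414), 5.194429397583008) [[459.2, 198.5], [569.7, 187.8], [563.1, 122.4], [452.5, 133.2]]
617 [282.9 191.7] ((282.8398742675781, 191.69381713867188), (18.888198852539062, 32.75453567504883), 12.994616508483887) [[415.1, -50.2], [522.6, -76.4], [507.5, -138.4], [400.2, -112.0]]
608 [246.7 192.2] ((246.64866638183594, 192.1081085205078), (18.741483688354492, 32.55099868774414), 9.462322235107422) [[412.8, 68.4], [520.9, 49.3], [509.8, -12.9], [401.7, 6.3]]
315 [325.8 189.3] ((325.8000183105469, 189.39999389648438), (25.930675506591797, 12.016653060913086), 71.56504821777344) [[502.9, -206.8], [515.4, -245.5], [432.0, -271.7], [419.6, -233.0]]
282 [202.4 223.8] ((202.20803833007812, 223.80294799804688), (11.176258087158203, 25.43354034423828), 64.98310089111328) [[355.8, 224.7], [391.0, 147.1], [356.9, 131.5], [321.7, 209.0]]
334 [308.8 236.4] ((308.75, 236.2500457763672), (12.332881927490234, 26.563129425048828), 71.56504821777344) [[316.7, -130.4], [343.8, -215.5], [304.5, -228.0], [277.4, -142.9]]
```

View pics/crop.png

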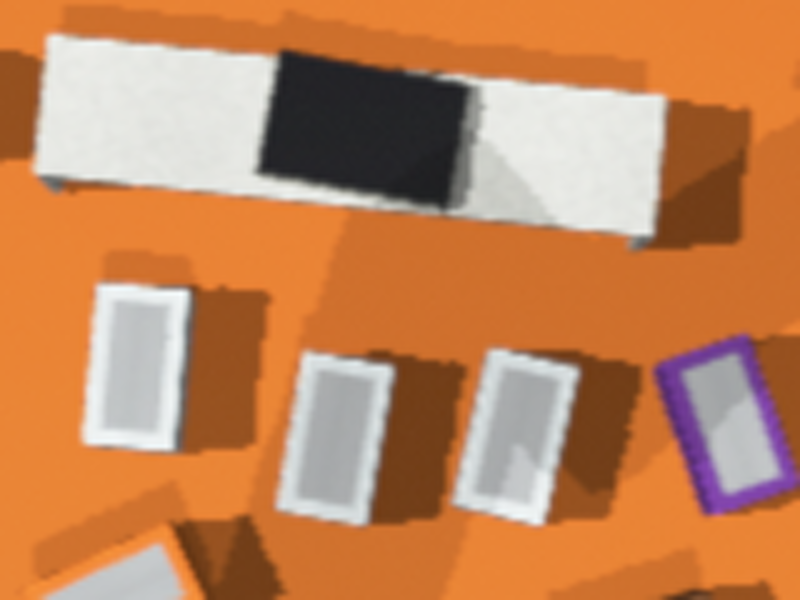

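The crop confirms the three plain aluminium tins at top centre. The left tin's lid corners are (97,285), (190,290), (178,450) and (83,445), and the shelf roof's front edge runs from (33,175) to (655,237).

```bash
cat >> h.py <<'E'
def quat(yaw,flip=False):   # tool x along heading yaw (or opposite), pointing down
    return (R.from_euler('z',yaw+(np.pi if flip else 0))*R.from_euler('x',np.pi)).as_quat()
E
python3 - <<'E'
from h import *
P=lambda u,v,z:ray("top",180+u/5-.4,105+v/5-.4,z)[:2]
q=dict(L=[(97,285),(190,290),(178,450),(83,445)],M=[(303,353),(394,365),(369,523),(277,511)],Rt=[(488,349),(579,370),(545,523),(454,506)])
S=[P(*c,82) for c in [(33,175),(655,237),(665,97),(48,35)]]
d=S[0]-S[1];mid=(S[0]+S[1])/2
syaw=np.arctan2(d[1],d[0])-np.pi/2
print("shelf",mid,np.linalg.norm(d),np.linalg.norm(S[0]-S[3]),np.degrees(syaw))
e=S[3]-S[2];print("back edge yaw",np.degrees(np.arctan2(e[1],e[0])-np.pi/2))
# check mouth foot
for uv in [(40,180),(632,248)]: print(P(*uv,82))
for k,c in q.items():
    W=np.array([P(*x,60) for x in c]);cen=W.mean(0);f=(W[0]+W[1]-W[2]-W[3])/2;s=(W[0]+W[3]-W[1]-W[2])/2
    yaw=np.arctan2(f[1],f[0])
    Rm=np.array([[np.cos(syaw),-np.sin(syaw)],[np.sin(syaw),np.cos(syaw)]])
    print(k,cen.round(1),np.linalg.norm(f).round(1),np.linalg.norm(s).round(1),np.degrees(yaw).round(1),"in shelf",(Rm.T@(cen-mid)).round(1))
    for fl in(0,1):
        j=bot.solve_ik([*cen,150],quat(yaw,fl)); print(fl,None if j is None else np.round(j,2))
for y in(-130,0,130):
  for x in(-45,-60):
    p=mid+Rm@[x,y]
    for fl in(0,1):
        j=bot.solve_ik([*p,25],quat(syaw,fl)); print(y,x,fl,None if j is None else np.round(j,2))
E
```

```text
shelf [614.82315065  19.92512072] 417.0233696840894 94.68820672474571 -6.334015322936486
back edge yaw -6.3824769581898355
[634.42202939 222.5115151 ]
[ 584.61394291 -171.8492312 ]
L [510.1 161. ] 108.5 63.5 -5.0 in shelf [-119.7  128.7]
0 [ 0.67  0.19 -0.4   0.   -0.97  0.81]
1 [ 0.67  0.19 -0.4  -0.   -0.97 -2.33]
M [461.   27.4] 107.9 62.2 -9.7 in shelf [-153.7   -9.5]
0 [ 0.49  0.07 -0.55  0.   -0.95  0.91]
1 [ 0.49  0.07 -0.55 -0.   -0.95 -2.23]
Rt [460.3 -94.4] 107.1 62.7 -13.1 in shelf [-141.  -130.7]
0 [ 0.22  0.09 -0.54  0.   -0.95  1.12]
1 [ 0.22  0.09 -0.54 -0.   -0.95 -2.02]
-130 -45 0 [ 0.16  0.39 -0.47  0.   -0.71  1.3 ]
-130 -45 1 [ 0.16  0.39 -0.47 -0.   -0.71 -1.84]
-130 -60 0 [ 0.17  0.37 -0.5   0.   -0.7   1.29]
-130 -60 1 [ 0.17  0.37 -0.5  -0.   -0.7  -1.85]
0 -45 0 [ 0.39  0.4  -0.46  0.   -0.71  1.07]
0 -45 1 [ 0.39  0.4  -0.46 -0.   -0.71 -2.07]
0 -60 0 [ 0.4   0.38 -0.49  0.   -0.7   1.06]
0 -60 1 [ 0.4   0.38 -0.49 -0.   -0.7  -2.08]
130 -45 0 [ 0.58  0.44 -0.38  0.   -0.75  0.88]
130 -45 1 [ 0.58  0.44 -0.38 -0.   -0.75 -2.26]
130 -60 0 [ 0.6   0.42 -0.41  0.   -0.73  0.86]
130 -60 1 [ 0.6   0.42 -0.41 -0.   -0.73 -2.28]
```

```bash
cat >> h.py <<'E'
TINS=dict(Rt=([460.3,-94.4],-13.1),M=([461.,27.4],-9.7),L=([510.1,161.],-5.0))
SM=np.array([614.8,19.9]);SY=np.radians(-6.35)
def sh(x,y): return SM+R.from_euler('z',SY).as_matrix()[:2,:2]@[x,y]
def fz(n=4):
    f=[]
    for _ in range(n): bot.pause(.06); f.append(bot.read_state()["contact_force"])
    return np.mean(f,0).round(2)
E
python3 - <<'E'
from h import *
for k,(c,y) in TINS.items():
    q=quat(np.radians(y)); bot.move_gripper(87)
    bot.move_ptp([*c,110],q)
    bot.line_to([*c,13],velocity=150); f0=fz()
    bot.move_gripper(55,40); w=bot.read_state()["width"]
    bot.line_to([*c,35],velocity=60); bot.pause(.2); f1=fz()
    s=bot.read_state()
    bot.line_to([*c,13.3],velocity=50); bot.move_gripper(87)
    bot.line_to([*c,110],velocity=200)
    print(k,"w",w,"dF",f1-f0,"tcp",s["tcp_pos"].round(1),"t",bot.read_state()["t"])
E
```

```text
Rt w 62.149037485442044 dF [ 0.32 -0.25 -5.33] tcp [460.2 -94.4  34.8] t 6.8417
M w 61.54281318809482 dF [ 0.22  0.02 -7.32] tcp [460.9  27.4  34.8] t 12.0167
L w 62.0091793198907 dF [-0.51  0.11 -2.51] tcp [510.  161.   34.8] t 17.2667
```

Lifting shows Rt (0.54 kg) and M (0.75 kg) are full, and L is empty. Next I'll carry Rt to the mouth, square it, and push it home with the closed-in fingers.

```bash
cat >> h.py <<'E'
def house(k,y):
    c,a=TINS[k]; q=quat(np.radians(a),1); qs=quat(SY,1)
    bot.move_gripper(87); bot.move_ptp([*c,110],q); bot.line_to([*c,13],velocity=200)
    bot.move_gripper(55,40); bot.line_to([*c,19],velocity=60)
    bot.line_to([*sh(-90,y),19],velocity=90,ori=qs); bot.line_to([*sh(-52,y),19],velocity=60)
    bot.line_to([*sh(-52,y),13.3],velocity=40); bot.move_gripper(87)
    bot.line_to([*sh(-52,y),100],velocity=200); bot.move_gripper(22)
    bot.line_to([*sh(-150,y),100],velocity=250); bot.line_to([*sh(-150,y),14],velocity=200)
    n=np.array([np.cos(SY),np.sin(SY)]); f0=fz()[:2]@n; log=[]
    bot.line_to([*sh(-122,y),14],velocity=120)
    bot.line_to([*sh(-65,y),14],velocity=60)
    x=-65.
    while x<-46:
        x+=1.; bot.line_to([*sh(x,y),14],velocity=20)
        f=f0-bot.read_state()["contact_force"][:2]@n; log.append((x,round(f,1)))
        if f>13: break
    print(k,log,bot.read_state()["tcp_pos"].round(1))
    bot.line_to([*sh(x-60,y),14],velocity=150); bot.line_to([*sh(x-60,y),110],velocity=250)
    print("t",bot.read_state()["t"])
E
python3 - <<'E'
from h import *
house("Rt",-108)
im=bot.camera("top");np.save("t1.npy",im)
cv2.imwrite("pics/crop1.png",cv2.resize(im[105:225,180:340,::-1],(800,600),interpolation=cv2.INTER_CUBIC))
E
```

```text
Rt [(-64.0, np.float64(5.9)), (-63.0, np.float64(6.0)), (-62.0, np.float64(6.0)), (-61.0, np.float64(6.2)), (-60.0, np.float64(5.9)), (-59.0, np.float64(5.9)), (-58.0, np.float64(6.0)), (-57.0, np.float64(6.6)), (-56.0, np.float64(5.2)), (-55.0, np.float64(5.8)), (-54.0, np.float64(6.5)), (-53.0, np.float64(10.2)), (-52.0, np.float64(13.0)), (-51.0, np.float64(16.8))] [546.8 -81.9  13.4]
t 32.9833
```

View pics/crop1.png

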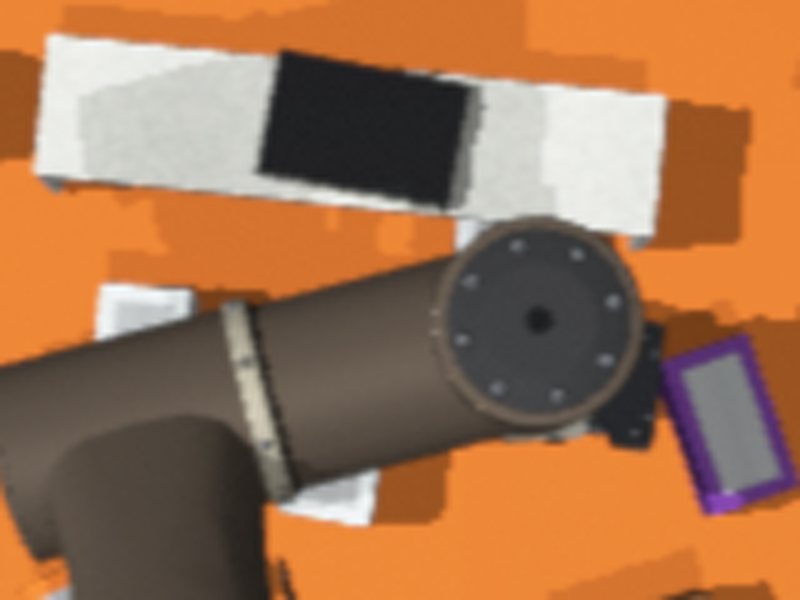

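The arm hides most of the view, but the shelf and notebook haven't moved. The force rise at x ≈ -53 matches the back panel, so Rt is home. M goes next.

```bash
python3 - <<'E'
from h import *
house("M",12)
s=bot.read_state()["tcp_pos"]
bot.line_to([s[0]-60,s[1],190],velocity=250)
bot.move_ptp([300,-500,250],quat(SY,1))
im=bot.camera("top");np.save("t2.npy",im);print(bot.read_state()["t"])
cv2.imwrite("pics/crop2.png",cv2.resize(im[105:225,180:340,::-1],(800,600),interpolation=cv2.INTER_CUBIC))
cv2.imwrite("pics/scene2.png",cv2.resize(bot.camera("scene")[100:340,200:420,::-1],(550,600),interpolation=cv2.INTER_CUBIC))
E
```

```text
M [(-64.0, np.float64(9.1)), (-63.0, np.float64(9.5)), (-62.0, np.float64(8.4)), (-61.0, np.float64(8.7)), (-60.0, np.float64(9.1)), (-59.0, np.float64(9.1)), (-58.0, np.float64(8.6)), (-57.0, np.float64(7.6)), (-56.0, np.float64(7.9)), (-55.0, np.float64(7.8)), (-54.0, np.float64(8.6)), (-53.0, np.float64(11.5)), (-52.0, np.float64(16.2))] [560.1  37.   13.6]
t 47.7
50.3417
```

View pics/crop2.png

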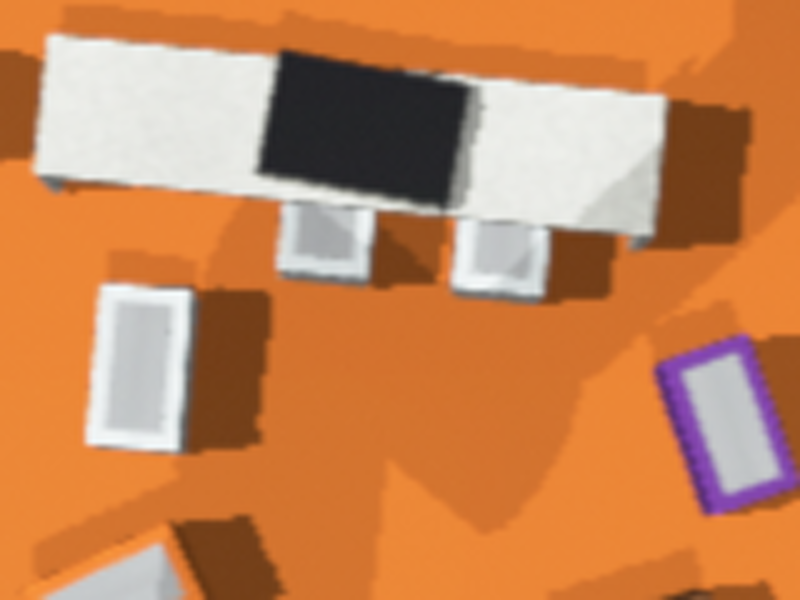

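View pics/scene2.png

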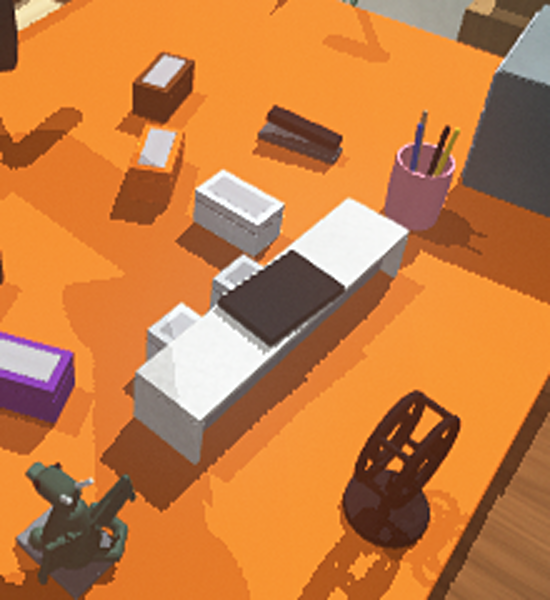

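Both full tins sit straight and lid up in the shelf, with near ends at (277,272)–(368,280) and (452,292)–(545,300), parallel to the mouth. The empty tin stands in front at (140,368), and nothing else has moved.

```bash
python3 -c "
from h import *
for y,uv in((12,(323,277)),(-108,(498,297))):
    p=ray('top',180+uv[0]/5-.4,105+uv[1]/5-.4,60)[:2]-SM;print(R.from_euler('z',-SY).as_matrix()[:2,:2]@p)
print(bot.close_job())"
```

```text
[-46.26778874   9.9988137 ]
[ -47.95816517 -109.0611739 ]
the job is handed in; nothing more can be done
None
```

The job is handed in: the two full tins (about 0.54 and 0.75 kg by lift) are pushed home against the back panel, straight and lid up, the empty one stands on the desk in front of the shelf, and nothing else was moved.

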